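# Gauge the blind bore

### The job

Take the depth gauge out of its black stand and lower its rod into the blind bore of the green valve housing until it bottoms out, and keep a light press (about 5 N) on it there for a moment. Then let go of the grip, slide the blue stop collar down the rod until it sits flat on the housing's top face, and hold it there with a light press (about 5 N) for a second. Leave the gauge standing in the bore like that, untouched, and be gentle throughout (never 25 N or more on the housing); do not disturb the things around.

Things in the scene. Friction and masses are not known exactly. Their poses are not given: they have to be found in the camera images.
- gauge: depth gauge, 92 mm long, upright at the start in the stand; origin at the centre of the rod's lower end, z up along the rod. Steel rod 10 mm thick, 0 to 62 mm, its end bevelled 2 mm; brass grip 14 mm thick, 62 to 92 mm; between them the blue stop collar. About 170 g with the collar.
- stop_face (a point): centre of the underside of the blue stop collar (32 mm across, 16 mm tall), a slide on the gauge's rod. At the start 44 to 46 mm above the rod's end, right below the brass grip or up to 2 mm lower; it slides down the rod against about 0.7 N of friction, and stays where it is left. Axes as the gauge
- stand: black stand, fixed: foot 84 x 84 mm, block 70 x 70 mm, 40 mm tall in all; origin at the centre of its underside; a 11.5 mm hole in the middle, 32 mm deep, holds the gauge, whose end stands 8 mm above the worktop
- housing: green aluminium valve housing, fixed to the worktop, 100 x 75 x 50 mm (its x, y, z), with a brass port plug standing out 8 mm on its -x side; origin at the centre of its underside, z up. Stand and housing may change places
- bore_mouth (a point): centre of the mouth of the bore, in the plane of the housing's top face, 50 mm above the worktop, 18 mm in x and 10 mm in y from the housing's centre. The bore is upright, 12.5 mm wide with a small bevel, and blind; its depth differs from housing to housing between 26 and 36 mm and cannot be seen: it must be felt. Its floor is flat and rigid
- balance: dark laboratory balance, fixed; origin at the centre of its underside, which is about 0.3 m deep (its x) and 0.2 m wide (y), keypad towards the robot. A hardly visible clear glass shield stands on its rear part, from 60 mm before the origin to 145 mm behind it and 95 mm to either side, up to 255 mm above the worktop: carry the gauge round in front of it or above it
- calculator: dark pocket calculator, 112 x 68 x 14 mm, lies loose; bystander; origin at its underside
- beaker: small clear beaker, 45 mm wide, 57 mm tall, loose; bystander; origin at its underside
- pen: yellow pen, 138 mm long, loose; bystander; origin at its underside
There are look-alikes about, which are no part of the job. Of the things like the gauge, leave any that is white; of the rest the larger one is meant.

How it is judged:
By the outcome, as a careful person would: the job done as asked, in the order asked, and still so for the second after the job is handed in, with the robot touching nothing.
It also fails if it takes over 67 s, if anything falls off the work surface, if the arm or the gripper's body presses on something with over 40 N, if the wrist force passes 120 N, or if a joint passes its speed limit or range.

### The arm

A 6-joint arm with a two-finger parallel gripper is mounted at the origin on a cart in front of the work surface, level with it; the furniture and walls round the work are solid. World frame = base frame: x ahead of the robot, y to its left, z up, the work surface at z = 0. Lengths are in m, angles in rad, forces in N, time in s.
With the tool pointing down it reaches from about 0.375 to 0.9 m from the base axis. Payload 3.1 kg.
Tool frame: the origin (TCP) lies on the centre line of the jaws, within the pads' length; the fingertips stand 25 mm ahead of it and the grasp point (between the pads) lies 6 mm ahead of it; y points along the fingers, z is the direction in which the jaws open and shut, and the axes are right-handed (so a half turn about y gives the same grasp; the last joint's range is limited). The gripper opens to 87 mm and grips with 3 to 60 N. Pads are 19 mm wide; open, the fingers measure 117 mm over their backs; the gripper's body (75 mm by 190 mm) begins 51 mm behind the grasp point.
Start: joints at [0.923, 0.527, 1.433, -0, 1.181, -0.178], TCP at [0.282, 0.558, 0.248] pointing down, gripper open.
Joint ranges: [-3.08, 3.08], [-0.75, 2.2], [0.22, 2.44], [-1.43, 4.57], [0, 2.65], [-2.85, 2.85]. Speed limits (rad/s): [2.79, 2.79, 3.14, 3.14, 3.14, 3.14].

### API

Orientations are given as a unit quaternion [w, x, y, z].
In Python, from cell import ctrl, cams gives the robot as it stands.
- The arm moves only by the tool arm_command, never from a script. Its argument "deltas" is a list of rows, each an object with "travel": the shift along the tool's x, y, z as a fraction of full scale, a list of three; "yaw": the turn about the tool's y as a fraction of full scale; "grip": the opening, from 0 (shut) to 1 (fully open). In form: [{"travel": [tx, ty, tz], "yaw": yaw, "grip": grip}, ...]. A call has 1 to 8 rows; each row shifts and turns the commanded pose from where the row before left it, along the tool's axes as they then stand; what a row does not reach is not made up. Full scale, the value 1, is 2.5 cm for a shift and 0.12 rad for a turn. A row lasts 1/10 s, in which the tool goes at most 50 mm and 8.59 degrees, less where a joint would pass 70% of its speed; a pose out of reach is approached as far as the arm can. A call with a number of a shift or a turn outside -1 to 1 is refused whole. A call with a gripper value outside its range is refused whole. The fingers move at their own pace and stop on an object; "squeeze" is the grip in N (left out, the last holds). Time passes only in rows, so rows that do not move let the fingers close. It gives the time, the measured TCP pose, the force and the opening at its end, in the units of the state.
- ctrl.state(): the state, without advancing time (a new reading comes with each control period).
- cams.camera(name): name is "side" or "top"; returns the picture (420x560x3 uint8, red, green, blue); there is no depth.
- cams.camera_model(name): a dict with "K" (3x3 intrinsics, pixels), "D" ([k1, k2, p1, p2, k3] as OpenCV has them; the pictures are not rectified), "view" (4x4, takes a point from world to camera coordinates). Camera axes: x right, y down, z forward; pixel columns grow to the right and rows downward; lengths in m; the calibration is good to about 2 mm. A picture is of the moment at which its call begins. camera_model takes no time and is no camera call.
- ctrl.job_done(): hands the job in, once; it reports no verdict.
The state is a dict: "t": time; "joints": joint angles; "qvel": joint speeds; "joint_efforts": joint torques, N m; "ee_pos": TCP position; "tool_rot": TCP orientation; "ft_force": force on the tool from outside, world axes, zero at the start; "torque": the same for the moment, N m; "width": finger opening in m.
Only numpy, scipy, OpenCV 4.12 (cv2) and the standard library are available. Lean on these libraries where they do the work, as an engineer would, in place of code of your own. Each camera call takes 0.05 s, during which the arm holds its last target.

## Working session

There is one attempt and no reset: what is moved stays moved. The work goes in short steps, Python scripts to look and compute and a tool call to move; the robot and the scene stay as the last step left them, time stands still between calls to the robot, and variables do not carry over. Pictures are saved under pics/ and viewed, and the job is handed in when it is done.

Besides the shell and the picture viewer there is one more tool, called after "Call:" as name(argument=value, ...), one argument or row to a line, values as JSON. arm_command: Moves the arm, as the interface text tells. Its arguments: {"type":"object","properties":{"deltas":{"type":"array","items":{"type":"object","properties":{"travel":{"type":"array","items":{"type":"number"}},"yaw":{"type":"number"},"grip":{"type":"number"}}}},"squeeze":{"type":"number"}},"required":["deltas"]}

```bash
ls; mkdir -p pics; python3 - <<'E'
from cell import ctrl,cams
import cv2,json
s=ctrl.state();print(s)
for n in("side","top"):
    im=cams.camera(n);cv2.imwrite(f"pics/{n}0.png",im[:,:,::-1]);m=cams.camera_model(n);print(n,m)
E
```

```text
pics
{'t': 0.0, 'joints': array([ 9.23536649e-01,  5.28438141e-01,  1.43395360e+00, -1.51932207e-05,
        1.18142435e+00, -1.78512147e-01]), 'qvel': array([-0.00138375,  0.0004568 , -0.00029868,  0.00144801, -0.00044215,
       -0.00120694]), 'joint_efforts': array([-1.16114581e-03, -4.40035701e+01, -1.76591563e+01,  6.32981001e-02,
        5.83071692e-02, -1.47507076e-04]), 'ee_pos': array([0.28190169, 0.55701266, 0.24657251]), 'tool_rot': array([-0.68705247,  0.68849655, -0.16452297,  0.16390121]), 'ft_force': array([-0.60879613,  1.12285722, -0.61363853]), 'torque': array([ 0.04228314, -0.0335912 ,  0.04090772]), 'width': 0.08755591529058328}
side {'K': array([[483.73502908,   0.        , 276.80648694],
       [  0.        , 483.73502908, 201.98750603],
       [  0.        ,   0.        ,   1.        ]]), 'D': array([-0.08599012,  0.        ,  0.        ,  0.        ,  0.        ]), 'view': array([[ 0.94013505, -0.34045657,  0.0153433 , -0.51065158],
       [-0.12907616, -0.39737496, -0.90853315,  0.12150971],
       [ 0.31541312,  0.8521634 , -0.41753095,  1.07925056],
       [ 0.        ,  0.        ,  0.        ,  1.        ]])}
top {'K': array([[477.22309551,   0.        , 274.46156093],
       [  0.        , 477.22309551, 206.18461769],
       [  0.        ,   0.        ,   1.        ]]), 'D': array([-0.0130888,  0.       ,  0.       ,  0.       ,  0.       ]), 'view': array([[ 0.00873353, -0.99979852, -0.01807329, -0.00264683],
       [-0.99150239, -0.00631223, -0.12993526,  0.52361075],
       [ 0.129795  ,  0.01905451, -0.99135775,  1.32328676],
       [ 0.        ,  0.        ,  0.        ,  1.        ]])}
```

View pics/side0.png

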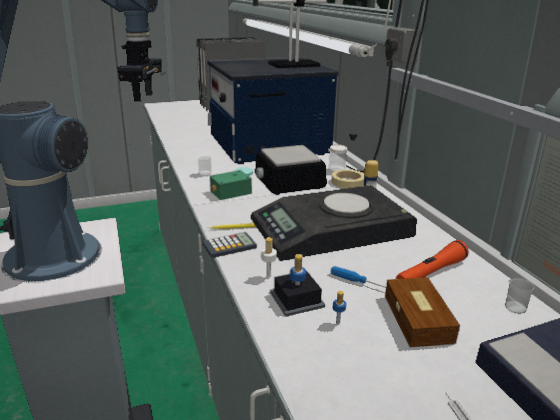

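View pics/top0.png

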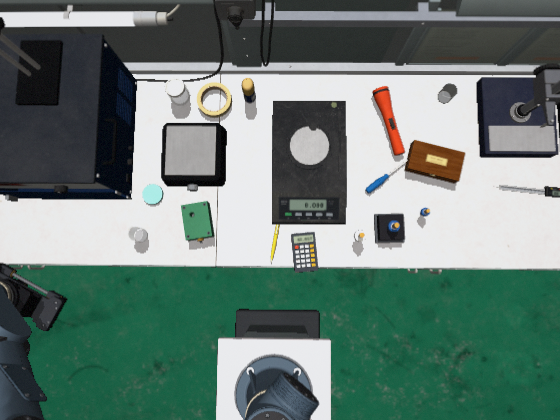

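Gauge candidates: white-collared (side 268,258 / top 359,236), small blue one (side 340,306 / top 425,212), and the blue-collared one in the black stand (side 298,268 / top 394,227). The last one fits, as it is the larger non-white one and stands in the black stand. I'll enlarge to confirm.

```bash
python3 - <<'E'
import cv2,numpy as np
s=cv2.imread("pics/side0.png");t=cv2.imread("pics/top0.png")
a=cv2.resize(s[225:335,240:370],None,fx=3,fy=3,interpolation=cv2.INTER_CUBIC)
b=cv2.resize(t[195:255,340:440],None,fx=4,fy=4,interpolation=cv2.INTER_CUBIC)
c=np.zeros((max(a.shape[0],b.shape[0]),a.shape[1]+b.shape[1],3),np.uint8);c[:a.shape[0],:a.shape[1]]=a;c[:b.shape[0],a.shape[1]:]=b
cv2.imwrite("pics/crop1.png",c)
a=cv2.resize(s[160:205,195:265],None,fx=5,fy=5,interpolation=cv2.INTER_CUBIC)
b=cv2.resize(t[190:255,170:225],None,fx=7,fy=7,interpolation=cv2.INTER_CUBIC)
c=np.zeros((max(a.shape[0],b.shape[0]),a.shape[1]+b.shape[1],3),np.uint8);c[:a.shape[0],:a.shape[1]]=a;c[:b.shape[0],a.shape[1]:]=b
cv2.imwrite("pics/crop2.png",c)
E
```

```text
(no output)
```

View pics/crop1.png

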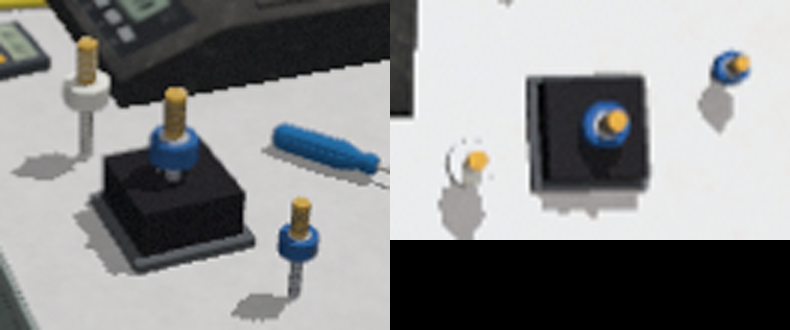

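View pics/crop2.png

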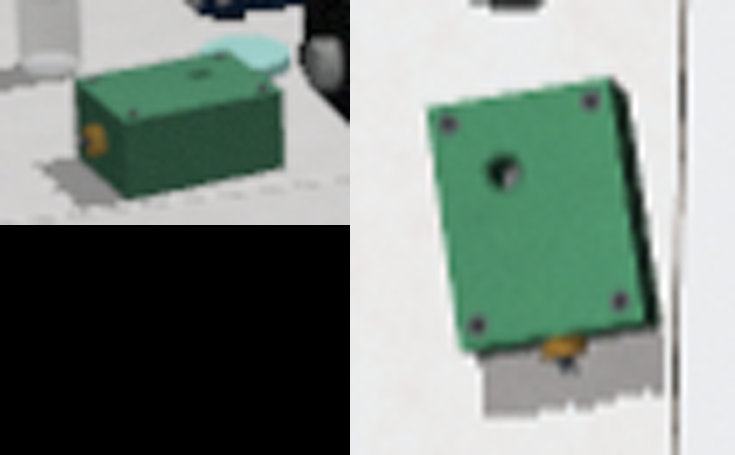

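The crops confirm it: the gauge is in the stand, with its grip top at about (298.5,255.5) in side and (396.8,225.3) in top. The housing's plug points towards the robot and the bore is at about top (192,214.5). Next, positions by code.

```bash
cat > h.py <<'E'
import numpy as np,cv2
from cell import ctrl,cams
M={n:cams.camera_model(n) for n in("side","top")}
def ray(n,uv):
    m=M[n];p=cv2.undistortPoints(np.array([[uv]],float),m["K"],m["D"])[0,0]
    R=m["view"][:3,:3];t=m["view"][:3,3]
    return -R.T@t, R.T@np.array([p[0],p[1],1])
def onz(n,uv,z):
    o,d=ray(n,uv);return o+d*(z-o[2])/d[2]
def tri(a,b):
    (o1,d1),(o2,d2)=ray("side",a),ray("top",b)
    A=np.array([d1,-d2]).T;s=np.linalg.lstsq(A,o2-o1,rcond=None)[0]
    p,q=o1+d1*s[0],o2+d2*s[1];return (p+q)/2,np.linalg.norm(p-q)
def proj(n,P):
    m=M[n];R=cv2.Rodrigues(m["view"][:3,:3])[0]
    return cv2.projectPoints(np.array(P,float).reshape(-1,3),R,m["view"][:3,3],m["K"],m["D"])[0].reshape(-1,2)
E
python3 - <<'E'
from h import *
np.set_printoptions(precision=4,suppress=True)
t=cv2.imread("pics/top0.png").astype(int);s=cv2.imread("pics/side0.png").astype(int)
hsv=lambda i:cv2.cvtColor(i.astype(np.uint8),cv2.COLOR_BGR2HSV)
H=hsv(t)
m=((H[...,0]>50)&(H[...,0]<85)&(H[...,1]>70)&(H[...,2]>100)).astype(np.uint8);m[:190]=0;m[255:]=0;m[:,:170]=0;m[:,225:]=0
c=max(cv2.findContours(m,0,1)[0],key=cv2.contourArea);r=cv2.minAreaRect(c);print(r)
B=cv2.boxPoints(r);P=np.array([onz("top",b,.05) for b in B]);print(P,np.linalg.norm(np.diff(P,axis=0),axis=1),P.mean(0))
bore=(170+(504-350)/7-.5+.07,190+172/7-.5+.07);print("bore",bore,onz("top",bore,.05))
# bore side
bs=(195+200/5-.4,160+74/5-.4);print("bore side",onz("side",bs,.05))
# grip
for n,im,(x0,x1,y0,y1) in(("top",t,(380,408,210,245)),("side",s,(285,312,250,290))):
    h=hsv(im);k=((h[...,0]>10)&(h[...,0]<28)&(h[...,1]>110)&(h[...,2]>90)).astype(np.uint8)
    q=np.zeros_like(k);q[y0:y1,x0:x1]=k[y0:y1,x0:x1]
    ys,xs=np.nonzero(q);print(n,"grip",xs.mean(),ys.mean(),xs.min(),xs.max(),ys.min(),ys.max())
    k=((h[...,0]>95)&(h[...,0]<125)&(h[...,1]>140)&(h[...,2]>70));q[:]=0;q[y0:y1,x0:x1]=k[y0:y1,x0:x1]
    ys,xs=np.nonzero(q);print(n,"collar",xs.mean(),ys.mean(),xs.min(),xs.max(),ys.min(),ys.max())
a=(298.4,255.5);b=(396.4,225.0)
print(tri(a,b),onz("side",a,.1),onz("top",b,.1))
E
```

```text
((195.95233154296875, 220.18215942382812), (34.958900451660156, 26.355154037475586), 81.46923065185547)
[[0.5236 0.2669 0.05  ]
 [0.5352 0.1933 0.05  ]
 [0.4377 0.1761 0.05  ]
 [0.4262 0.249  0.05  ]] [0.0744 0.099  0.0737] [0.4807 0.2213 0.05  ]
bore (191.57, 214.14142857142858) [0.4975 0.2342 0.05  ]
bore side [0.4956 0.2336 0.05  ]
top grip 396.0 225.0 394 398 223 227
top collar 392.2641509433962 225.9056603773585 388 399 220 231
side grip 298.0 260.81538461538463 295 301 254 270
side collar 297.8045112781955 275.593984962406 290 305 268 281
(array([ 0.4661, -0.3273,  0.1003]), np.float64(0.0001189200659575636)) [ 0.4662 -0.3268  0.1   ] [ 0.4662 -0.3274  0.1   ]
```

```bash
python3 - <<'E'
from h import *
from scipy.spatial.transform import Rotation as R
np.set_printoptions(precision=4,suppress=True)
q=ctrl.state()["tool_rot"];print(R.from_quat([*q[1:],q[0]]).as_matrix())
for n,uv,z in(("white top",(476,160),.09),("small",(738,66),.07)):
    print(n,onz("top",(340+(uv[0]-390)/4,195+uv[1]/4),z))
for uv in((273,100),(346,100),(346,223),(273,223)):print("bal",onz("top",uv,.04))
print("bal side", onz("top",(140,234),.05),"beaker")
E
```

```text
[[ 0.8921 -0.0012  0.4518]
 [-0.4518 -0.0016  0.8921]
 [-0.0003 -1.     -0.0019]]
white top [ 0.4394 -0.2353  0.09  ]
small [ 0.5068 -0.4194  0.07  ]
bal [0.8354 0.0082 0.04  ]
bal [ 0.836  -0.2044  0.04  ]
bal [ 0.4764 -0.2004  0.04  ]
bal [0.475  0.0049 0.04  ]
bal side [0.4404 0.3778 0.05  ] beaker
```

Call:
arm_command(
  deltas=[
    {"travel": [0.87, 0, -0.84], "yaw": 0, "grip": 0.45},
    {"travel": [0.87, 0, -0.84], "yaw": 0, "grip": 0.45},
    {"travel": [0.87, 0, -0.84], "yaw": 0, "grip": 0.45},
    {"travel": [0.87, 0, -0.84], "yaw": 0, "grip": 0.45},
    {"travel": [0.87, 0, -0.84], "yaw": 0, "grip": 0.45},
    {"travel": [0.87, 0, -0.84], "yaw": 0, "grip": 0.45},
    {"travel": [0.87, 0, -0.84], "yaw": 0, "grip": 0.45},
    {"travel": [0.87, 0, -0.84], "yaw": 0, "grip": 0.45},
  ],
)

```text
t: 0.9
ee_pos: [0.3617, 0.3278, 0.2473]
tool_rot: [-0.688, 0.688, -0.164, 0.164]
ft_force: [0.1, 0.1, 0.3]
width: 0.0402
```

Call:
arm_command(
  deltas=[
    {"travel": [0.87, 0, -0.84], "yaw": 0, "grip": 0.45},
    {"travel": [0.87, 0, -0.84], "yaw": 0, "grip": 0.45},
    {"travel": [0.87, 0, -0.84], "yaw": 0, "grip": 0.45},
    {"travel": [0.87, 0, -0.84], "yaw": 0, "grip": 0.45},
    {"travel": [0.87, 0, -0.84], "yaw": 0, "grip": 0.45},
    {"travel": [0.87, 0, -0.84], "yaw": 0, "grip": 0.45},
    {"travel": [0.87, 0, -0.84], "yaw": 0, "grip": 0.45},
    {"travel": [0.87, 0, -0.84], "yaw": 0, "grip": 0.45},
  ],
)

```text
t: 1.7
ee_pos: [0.441, 0.0994, 0.2474]
tool_rot: [-0.688, 0.688, -0.164, 0.164]
ft_force: [0.5, -0.4, 0.6]
width: 0.0388
```

Call:
arm_command(
  deltas=[
    {"travel": [0.54, 0, -0.92], "yaw": 0, "grip": 0.45},
    {"travel": [0.54, 0, -0.92], "yaw": 0, "grip": 0.45},
    {"travel": [0.54, 0, -0.92], "yaw": 0, "grip": 0.45},
    {"travel": [0.54, 0, -0.92], "yaw": 0, "grip": 0.45},
    {"travel": [0.54, 0, -0.92], "yaw": 0, "grip": 0.45},
    {"travel": [0.54, 0, -0.92], "yaw": 0, "grip": 0.45},
    {"travel": [0.54, 0, -0.92], "yaw": 0, "grip": 0.45},
    {"travel": [0.54, 0, -0.92], "yaw": 0, "grip": 0.45},
  ],
)

```text
t: 2.5
ee_pos: [0.4539, -0.1133, 0.2473]
tool_rot: [0.688, -0.688, 0.165, -0.164]
ft_force: [0.1, -0.0, 0.0]
width: 0.0393
```

Call:
arm_command(
  deltas=[
    {"travel": [0.54, 0, -0.92], "yaw": 0, "grip": 0.45},
    {"travel": [0.54, 0, -0.92], "yaw": 0, "grip": 0.45},
    {"travel": [0.54, 0, -0.92], "yaw": 0, "grip": 0.45},
    {"travel": [0.54, 0, -0.92], "yaw": 0, "grip": 0.45},
    {"travel": [0.54, 0, -0.92], "yaw": 0, "grip": 0.45},
    {"travel": [0.54, 0, -0.92], "yaw": 0, "grip": 0.45},
    {"travel": [0.54, 0, -0.92], "yaw": 0, "grip": 0.45},
    {"travel": [0.54, 0, -0.92], "yaw": 0, "grip": 0.45},
  ],
)

```text
t: 3.3
ee_pos: [0.4671, -0.3262, 0.2471]
tool_rot: [0.688, -0.688, 0.165, -0.164]
ft_force: [-0.2, -0.6, 0.1]
width: 0.0392
```

```bash
python3 - <<'E'
from h import *
from scipy.spatial.transform import Rotation as R
np.set_printoptions(precision=4,suppress=True)
s=ctrl.state();q=s["tool_rot"];A=R.from_quat([*q[1:],q[0]]).as_matrix();print(s["t"],s["ee_pos"],s["ft_force"])
d=np.array([.466,-.327,.15])-s["ee_pos"];print(A.T@d/.025)
E
```

```text
3.3 [ 0.4671 -0.3262  0.2471] [-0.2391 -0.6113  0.1057]
[-0.0208  3.8835 -0.052 ]
```

Call:
arm_command(
  deltas=[
    {"travel": [-0.02, 0.97, -0.05], "yaw": 0, "grip": 0.45},
    {"travel": [0, 0.97, 0], "yaw": 0, "grip": 0.45},
    {"travel": [0, 0.97, 0], "yaw": 0, "grip": 0.45},
    {"travel": [0, 0.97, 0], "yaw": 0, "grip": 0.45},
    {"travel": [0, 0, 0], "yaw": 0, "grip": 0.45},
  ],
)

```text
t: 3.8
ee_pos: [0.4644, -0.3243, 0.1472]
tool_rot: [0.689, -0.686, 0.167, -0.162]
ft_force: [0.2, -0.4, -0.0]
width: 0.039
```

```bash
python3 - <<'E'
from h import *
im=cams.camera("side")[:,:,::-1];t=cams.camera("top")[:,:,::-1]
print(ctrl.state()["ee_pos"])
cv2.imwrite("pics/a.png",np.hstack([cv2.resize(im[200:320,230:360],(390,360),interpolation=2),cv2.resize(t[180:270,345:445],(400,360),interpolation=2)]))
E
```

```text
[ 0.46625956 -0.32604452  0.15031243]
```

View pics/a.png

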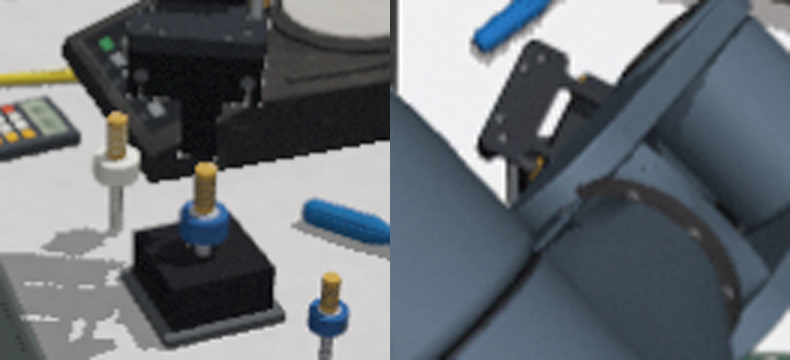

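The jaws (side ~205,130 in the crop) are above the grip at (205,175) with nothing in the way, so I'll descend.

Call:
arm_command(
  deltas=[
    {"travel": [0.01, 0.6, -0.04], "yaw": 0, "grip": 0.45},
    {"travel": [0, 0.6, 0], "yaw": 0, "grip": 0.45},
    {"travel": [0, 0.5, 0], "yaw": 0, "grip": 0.45},
    {"travel": [0, 0.3, 0], "yaw": 0, "grip": 0.45},
    {"travel": [0, 0.11, 0], "yaw": 0, "grip": 0.45},
    {"travel": [0, 0, 0], "yaw": 0, "grip": 0.45},
    {"travel": [0, 0, 0], "yaw": 0, "grip": 0.45},
  ],
)

```text
t: 4.6
ee_pos: [0.4665, -0.3275, 0.0983]
tool_rot: [-0.688, 0.688, -0.164, 0.165]
ft_force: [-0.1, 0.2, -0.2]
width: 0.0391
```

```bash
python3 - <<'E'
from h import *
im=cams.camera("side")[:,:,::-1];
s=ctrl.state();print(s["ee_pos"],s["ft_force"])
cv2.imwrite("pics/b.png",cv2.resize(im[210:310,245:345],(600,600),interpolation=2))
E
```

```text
[ 0.46650132 -0.32753728  0.0983691 ] [-0.30339388  0.09130459 -0.06254988]
```

View pics/b.png

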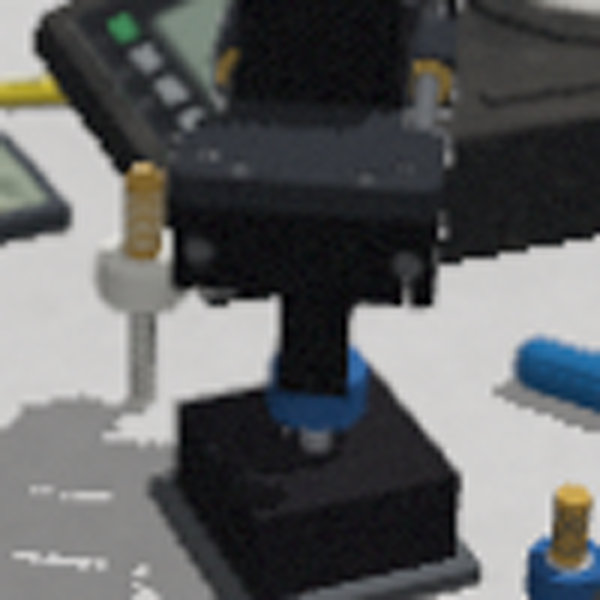

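The fingers (tip ~ (315,390)) straddle the grip just above the collar. The near finger hides the grip, as expected. Closing now.

Call:
arm_command(
  deltas=[
    {"travel": [0, 0, 0], "yaw": 0, "grip": 0.12},
    {"travel": [0, 0, 0], "yaw": 0, "grip": 0.12},
    {"travel": [0, 0, 0], "yaw": 0, "grip": 0},
    {"travel": [0, 0, 0], "yaw": 0, "grip": 0},
    {"travel": [0, 0, 0], "yaw": 0, "grip": 0},
  ],
  squeeze=20,
)

```text
t: 5.15
ee_pos: [0.4662, -0.3274, 0.0979]
tool_rot: [-0.688, 0.688, -0.164, 0.164]
ft_force: [0.3, -0.5, 0.6]
width: 0.0135
```

Call:
arm_command(
  deltas=[
    {"travel": [0, -0.3, 0], "yaw": 0, "grip": 0},
    {"travel": [0, -0.4, 0], "yaw": 0, "grip": 0},
    {"travel": [0, -0.6, 0], "yaw": 0, "grip": 0},
    {"travel": [0, -0.7, 0], "yaw": 0, "grip": 0},
    {"travel": [0, -0.8, 0], "yaw": 0, "grip": 0},
    {"travel": [0, -0.8, 0], "yaw": 0, "grip": 0},
    {"travel": [0, -0.8, 0], "yaw": 0, "grip": 0},
    {"travel": [0, -0.6, 0], "yaw": 0, "grip": 0},
  ],
)

```text
t: 5.95
ee_pos: [0.4663, -0.3271, 0.2249]
tool_rot: [-0.688, 0.688, -0.164, 0.165]
ft_force: [0.2, -0.7, -1.3]
width: 0.0128
```

```bash
python3 - <<'E'
from h import *
im=cams.camera("side")[:,:,::-1];
s=ctrl.state();print(s["ee_pos"],s["ft_force"],s["width"])
cv2.imwrite("pics/c.png",cv2.resize(im[160:310,220:370],(600,600),interpolation=2))
E
```

```text
[ 0.46725139 -0.32805065  0.22710848] [ 0.18172429 -0.24508835 -0.064504  ] 0.01329293976839369
```

View pics/c.png

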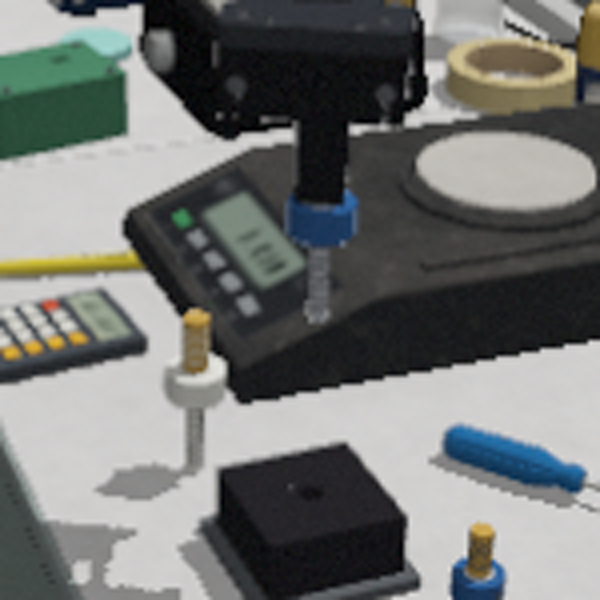

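The gauge is out of the stand and hangs straight, with its rod end at about side (299.5,239.5). I'll carry it in front of the shield.

Call:
arm_command(
  deltas=[
    {"travel": [-0.49, 0, 0.8], "yaw": 0, "grip": 0},
    {"travel": [-0.49, 0, 0.8], "yaw": 0, "grip": 0},
    {"travel": [-0.49, 0, 0.8], "yaw": 0, "grip": 0},
    {"travel": [-0.49, 0, 0.8], "yaw": 0, "grip": 0},
    {"travel": [-0.49, 0, 0.8], "yaw": 0, "grip": 0},
    {"travel": [-0.49, 0, 0.8], "yaw": 0, "grip": 0},
    {"travel": [-0.49, 0, 0.8], "yaw": 0, "grip": 0},
    {"travel": [-0.49, 0, 0.8], "yaw": 0, "grip": 0},
  ],
)

```text
t: 6.8
ee_pos: [0.4505, -0.139, 0.2229]
tool_rot: [0.688, -0.688, 0.164, -0.164]
ft_force: [0.2, 0.3, -1.8]
width: 0.0131
```

Call:
arm_command(
  deltas=[
    {"travel": [-0.49, 0, 0.8], "yaw": 0, "grip": 0},
    {"travel": [-0.49, 0, 0.8], "yaw": 0, "grip": 0},
    {"travel": [-0.49, 0, 0.8], "yaw": 0, "grip": 0},
    {"travel": [-0.49, 0, 0.8], "yaw": 0, "grip": 0},
    {"travel": [-0.49, 0, 0.8], "yaw": 0, "grip": 0},
    {"travel": [-0.49, 0, 0.8], "yaw": 0, "grip": 0},
    {"travel": [-0.22, 0, 0.94], "yaw": 0, "grip": 0},
    {"travel": [-0.22, 0, 0.94], "yaw": 0, "grip": 0},
  ],
)

```text
t: 7.6
ee_pos: [0.4506, 0.0481, 0.223]
tool_rot: [0.688, -0.688, 0.164, -0.164]
ft_force: [0.3, -0.6, -1.2]
width: 0.0132
```

Call:
arm_command(
  deltas=[
    {"travel": [-0.22, 0, 0.94], "yaw": 0, "grip": 0},
    {"travel": [-0.22, 0, 0.94], "yaw": 0, "grip": 0},
    {"travel": [-0.22, 0, 0.94], "yaw": 0, "grip": 0},
    {"travel": [-0.22, 0, 0.94], "yaw": 0, "grip": 0},
    {"travel": [-0.22, 0, 0.94], "yaw": 0, "grip": 0},
    {"travel": [-0.22, 0, 0.94], "yaw": 0, "grip": 0},
    {"travel": [-0.22, 0, 0.94], "yaw": 0, "grip": 0},
    {"travel": [-0.22, 0, 0.94], "yaw": 0, "grip": 0},
  ],
)

```text
t: 8.4
ee_pos: [0.4964, 0.2356, 0.2228]
tool_rot: [-0.688, 0.688, -0.164, 0.164]
ft_force: [0.3, -0.2, -1.3]
width: 0.0132
```

```bash
python3 - <<'E'
from h import *
from scipy.spatial.transform import Rotation as R
np.set_printoptions(precision=4,suppress=True)
s=ctrl.state();q=s["tool_rot"];A=R.from_quat([*q[1:],q[0]]).as_matrix();print(s["t"],s["ee_pos"],s["ft_force"],s["width"])
d=np.array([.4967,.2342,.16])-s["ee_pos"];print(A.T@d/.025);print(A)
E
```

```text
8.4 [0.4964 0.2356 0.2228] [ 0.2737 -0.2426 -1.2922] 0.013200758804756662
[ 0.0368  2.5113 -0.0417]
[[ 0.8922 -0.0007  0.4517]
 [-0.4517 -0.0001  0.8922]
 [-0.0006 -1.     -0.0004]]
```

Call:
arm_command(
  deltas=[
    {"travel": [0.04, 0.8, -0.04], "yaw": 0, "grip": 0},
    {"travel": [0, 0.8, 0], "yaw": 0, "grip": 0},
    {"travel": [0, 0.6, 0], "yaw": 0, "grip": 0},
    {"travel": [0, 0.31, 0], "yaw": 0, "grip": 0},
    {"travel": [0, 0, 0], "yaw": 0, "grip": 0},
    {"travel": [0, 0, 0], "yaw": 0, "grip": 0},
    {"travel": [0, 0, 0], "yaw": 0, "grip": 0},
  ],
)

```text
t: 9.1
ee_pos: [0.4979, 0.2334, 0.161]
tool_rot: [0.688, -0.687, 0.164, -0.165]
ft_force: [-0.2, 0.4, -2.9]
width: 0.0131
```

```bash
python3 - <<'E'
from h import *
np.set_printoptions(precision=4,suppress=True)
im=cams.camera("side")[:,:,::-1];t=cams.camera("top")[:,:,::-1]
s=ctrl.state();p=s["ee_pos"];print(p,s["ft_force"])
print("tip side",proj("side",p-[0,0,.09]),"bore side",proj("side",[.4967,.2342,.05]),"bore top",proj("top",[.4967,.2342,.05]))
cv2.imwrite("pics/d.png",np.hstack([cv2.resize(im[135:205,190:270],(400,350),interpolation=2),cv2.resize(t[180:260,150:230],(350,350),interpolation=2)]))
E
```

```text
[0.4978 0.2333 0.1609] [ 0.2708  0.5366 -1.6352]
tip side [[235.1915 167.652 ]] bore side [[234.9032 174.2827]] bore top [[191.5488 214.4119]]
```

View pics/d.png

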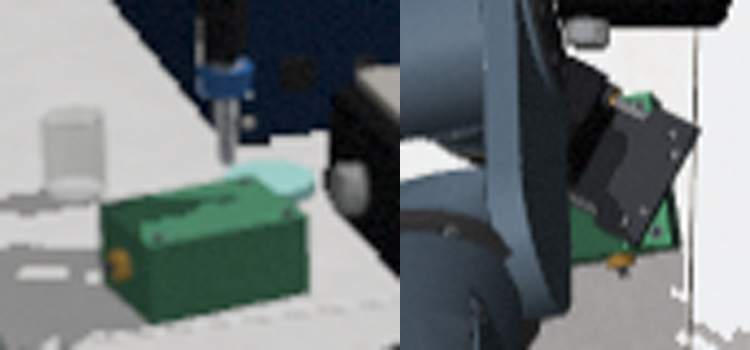

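```bash
python3 - <<'E'
from h import *
np.set_printoptions(precision=4,suppress=True)
t=cv2.imread("pics/top0.png").astype(float);s=cv2.imread("pics/side0.png").astype(float)
for n,im,(x0,x1,y0,y1) in(("top",t,(187,198,209,221)),("side",s,(228,242,170,180))):
    w=im[y0:y1,x0:x1];g=np.median(w.reshape(-1,3),0)
    d=np.abs(w-g).sum(2);d=np.clip(d-30,0,60)
    ys,xs=np.mgrid[y0:y1,x0:x1];u=((xs*d).sum()/d.sum(),(ys*d).sum()/d.sum());print(n,u,onz(n,u,.05),d.round().astype(int).tolist() if n=="side" else "")
# housing corners: subpixel quad, approx by fitting model pose to mask edge via minimizing
from scipy.optimize import minimize
H=cv2.cvtColor(t.astype(np.uint8),cv2.COLOR_BGR2HSV)
m=((H[...,0]>50)&(H[...,0]<85)&(H[...,1]>70)&(H[...,2]>95)).astype(np.uint8)
m=cv2.morphologyEx(m,cv2.MORPH_CLOSE,np.ones((5,5)))[185:260,165:230].astype(float)
def ren(p):
    c,si=np.cos(p[2]),np.sin(p[2])
    C=[[p[0]+c*a-si*b,p[1]+si*a+c*b,.05] for a,b in((-.05,-.0375),(.05,-.0375),(.05,.0375),(-.05,.0375))]
    q=(proj("top",C)-[165,185]+.5)*8-.5
    k=np.zeros((75*8,65*8),np.uint8);cv2.fillPoly(k,[np.round(q*16).astype(np.int32)],255,shift=4)
    return cv2.resize(k,(65,75),interpolation=cv2.INTER_AREA)/255.
r=minimize(lambda p:((ren(p)-m)**2).sum(),[.481,.221,.172],method="Nelder-Mead",options=dict(initial_simplex=[[.481,.221,.17],[.484,.221,.17],[.481,.224,.17],[.481,.221,.22]]))
p=r.x;c,si=np.cos(p[2]),np.sin(p[2]);print(p,r.fun,"bore",p[0]+c*.018-si*.01,p[1]+si*.018+c*.01)
E
```

```text
top (np.float64(191.06191222570533), np.float64(213.86363636363637)) [0.4982 0.2356 0.05  ] 
side (np.float64(233.1531862745098), np.float64(171.1813725490196)) [0.4985 0.2601 0.05  ] [[60, 60, 60, 60, 60, 60, 60, 60, 60, 60, 44, 29, 47, 60], [60, 60, 60, 60, 60, 60, 60, 0, 0, 0, 27, 16, 0, 0], [60, 43, 0, 0, 0, 0, 0, 0, 0, 0, 0, 0, 0, 0], [0, 0, 0, 0, 0, 0, 0, 0, 0, 0, 0, 0, 0, 0], [0, 0, 0, 0, 0, 25, 45, 60, 41, 0, 0, 0, 0, 0], [0, 0, 0, 0, 0, 29, 44, 30, 12, 0, 0, 0, 0, 0], [0, 0, 0, 0, 0, 0, 0, 0, 0, 0, 0, 0, 0, 0], [0, 0, 0, 0, 0, 0, 0, 0, 0, 0, 0, 0, 0, 0], [0, 0, 0, 0, 0, 0, 0, 0, 0, 0, 0, 0, 0, 0], [0, 0, 0, 0, 0, 0, 0, 0, 0, 0, 0, 0, 0, 0]]
[0.4805 0.221  0.1835] 17.18060745866974 bore 0.496360087034152 0.23413843051371683
```

Call:
arm_command(
  deltas=[
    {"travel": [-0.05, 0.3, 0.03], "yaw": 0, "grip": 0},
    {"travel": [0, 0.3, 0], "yaw": 0, "grip": 0},
    {"travel": [0, 0.12, 0], "yaw": 0, "grip": 0},
    {"travel": [0, 0, 0], "yaw": 0, "grip": 0},
    {"travel": [0, 0, 0], "yaw": 0, "grip": 0},
    {"travel": [0, 0, 0], "yaw": 0, "grip": 0},
  ],
)

```text
t: 9.8
ee_pos: [0.4966, 0.2345, 0.1421]
tool_rot: [0.688, -0.688, 0.164, -0.164]
ft_force: [0.2, -0.3, -1.7]
width: 0.0131
```

Call:
arm_command(
  deltas=[
    {"travel": [0, 0.04, 0], "yaw": 0, "grip": 0},
    {"travel": [0, 0.04, 0], "yaw": 0, "grip": 0},
    {"travel": [0, 0, 0], "yaw": 0, "grip": 0},
  ],
)

```text
t: 10.1
ee_pos: [0.4964, 0.2344, 0.14]
tool_rot: [-0.688, 0.688, -0.164, 0.164]
ft_force: [-0.1, -0.3, -1.1]
width: 0.0133
```

Call:
arm_command(
  deltas=[
    {"travel": [0, 0.04, 0], "yaw": 0, "grip": 0},
    {"travel": [0, 0, 0], "yaw": 0, "grip": 0},
  ],
)

```text
t: 10.3
ee_pos: [0.4964, 0.2344, 0.139]
tool_rot: [-0.688, 0.688, -0.164, 0.164]
ft_force: [0.0, -0.6, -2.0]
width: 0.0135
```

Call:
arm_command(
  deltas=[
    {"travel": [0, 0.04, 0], "yaw": 0, "grip": 0},
    {"travel": [0, 0, 0], "yaw": 0, "grip": 0},
  ],
)

```text
t: 10.5
ee_pos: [0.4964, 0.2344, 0.1379]
tool_rot: [-0.688, 0.688, -0.164, 0.164]
ft_force: [0.3, 0.5, -1.8]
width: 0.0134
```

Call:
arm_command(
  deltas=[
    {"travel": [0, 0.04, 0], "yaw": 0, "grip": 0},
    {"travel": [0, 0, 0], "yaw": 0, "grip": 0},
  ],
)

```text
t: 10.7
ee_pos: [0.4964, 0.2345, 0.1369]
tool_rot: [-0.688, 0.688, -0.164, 0.164]
ft_force: [-0.2, 0.1, -2.0]
width: 0.0133
```

```bash
python3 - <<'E'
from h import *
im=cams.camera("side")[:,:,::-1]
s=ctrl.state();print(s["ee_pos"],s["ft_force"],s["torque"])
cv2.imwrite("pics/e.png",cv2.resize(im[135:205,190:270],(640,560),interpolation=2))
E
```

```text
[0.49639536 0.23444077 0.13696174] [-0.43701073 -0.49851356 -1.85507251] [-0.00408992 -0.01129592  0.02501966]
```

View pics/e.png

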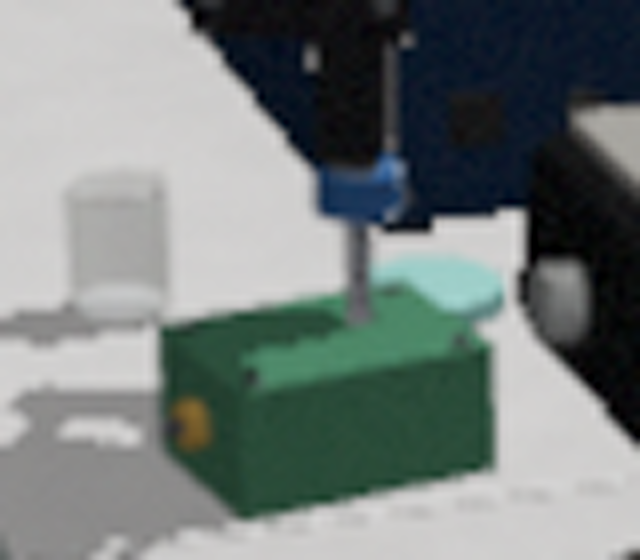

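The rod has entered the mouth at crop (357,320) with no contact force. Going on down.

Call:
arm_command(
  deltas=[
    {"travel": [0, 0.06, 0], "yaw": 0, "grip": 0},
    {"travel": [0, 0.06, 0], "yaw": 0, "grip": 0},
    {"travel": [0, 0.06, 0], "yaw": 0, "grip": 0},
    {"travel": [0, 0.06, 0], "yaw": 0, "grip": 0},
    {"travel": [0, 0, 0], "yaw": 0, "grip": 0},
  ],
)

```text
t: 11.25
ee_pos: [0.4963, 0.2344, 0.1307]
tool_rot: [-0.688, 0.688, -0.164, 0.164]
ft_force: [-0.2, 0.1, -1.6]
width: 0.0129
```

Call:
arm_command(
  deltas=[
    {"travel": [0, 0.06, 0], "yaw": 0, "grip": 0},
    {"travel": [0, 0.06, 0], "yaw": 0, "grip": 0},
    {"travel": [0, 0.06, 0], "yaw": 0, "grip": 0},
    {"travel": [0, 0.06, 0], "yaw": 0, "grip": 0},
    {"travel": [0, 0, 0], "yaw": 0, "grip": 0},
  ],
)

```text
t: 11.75
ee_pos: [0.4963, 0.2344, 0.1248]
tool_rot: [-0.688, 0.688, -0.164, 0.164]
ft_force: [-0.0, -0.2, -1.8]
width: 0.0132
```

Call:
arm_command(
  deltas=[
    {"travel": [0, 0.06, 0], "yaw": 0, "grip": 0},
    {"travel": [0, 0.06, 0], "yaw": 0, "grip": 0},
    {"travel": [0, 0.06, 0], "yaw": 0, "grip": 0},
    {"travel": [0, 0.06, 0], "yaw": 0, "grip": 0},
    {"travel": [0, 0, 0], "yaw": 0, "grip": 0},
  ],
)

```text
t: 12.25
ee_pos: [0.4963, 0.2344, 0.1188]
tool_rot: [-0.688, 0.688, -0.164, 0.164]
ft_force: [-0.4, -0.3, -1.3]
width: 0.0128
```

Now in the possible floor range: 0.75 mm steps with a check each time.

Call:
arm_command(
  deltas=[
    {"travel": [0, 0.03, 0], "yaw": 0, "grip": 0},
    {"travel": [0, 0.03, 0], "yaw": 0, "grip": 0},
    {"travel": [0, 0.0, 0], "yaw": 0, "grip": 0},
  ],
)

```text
t: 12.55
ee_pos: [0.4964, 0.2345, 0.1175]
tool_rot: [-0.688, 0.688, -0.164, 0.164]
ft_force: [-0.5, 0.1, -1.0]
width: 0.0136
```

Call:
arm_command(
  deltas=[
    {"travel": [0, 0.03, 0], "yaw": 0, "grip": 0},
    {"travel": [0, 0.03, 0], "yaw": 0, "grip": 0},
  ],
)

```text
t: 12.75
ee_pos: [0.4965, 0.2345, 0.116]
tool_rot: [0.688, -0.688, 0.164, -0.164]
ft_force: [-0.3, -0.2, -1.7]
width: 0.0134
```

Call:
arm_command(
  deltas=[
    {"travel": [0, 0.03, 0], "yaw": 0, "grip": 0},
    {"travel": [0, 0.0, 0], "yaw": 0, "grip": 0},
  ],
)

```text
t: 12.95
ee_pos: [0.4964, 0.2344, 0.1152]
tool_rot: [-0.688, 0.688, -0.164, 0.164]
ft_force: [0.4, 0.6, -2.4]
width: 0.0135
```

Call:
arm_command(
  deltas=[
    {"travel": [0, 0.02, 0], "yaw": 0, "grip": 0},
    {"travel": [0, 0.02, 0], "yaw": 0, "grip": 0},
    {"travel": [0, 0.0, 0], "yaw": 0, "grip": 0},
  ],
)

```text
t: 13.25
ee_pos: [0.4964, 0.2345, 0.1142]
tool_rot: [-0.688, 0.688, -0.164, 0.164]
ft_force: [0.2, 0.6, -1.2]
width: 0.0134
```

Call:
arm_command(
  deltas=[
    {"travel": [0, 0.02, 0], "yaw": 0, "grip": 0},
    {"travel": [0, 0.02, 0], "yaw": 0, "grip": 0},
  ],
)

```text
t: 13.45
ee_pos: [0.4965, 0.2345, 0.1133]
tool_rot: [0.688, -0.688, 0.164, -0.164]
ft_force: [-0.4, -0.1, -0.6]
width: 0.0132
```

Call:
arm_command(
  deltas=[
    {"travel": [0, 0.02, 0], "yaw": 0, "grip": 0},
    {"travel": [0, 0.0, 0], "yaw": 0, "grip": 0},
  ],
)

```text
t: 13.65
ee_pos: [0.4964, 0.2344, 0.1127]
tool_rot: [-0.688, 0.688, -0.164, 0.164]
ft_force: [-0.4, -0.7, -2.6]
width: 0.0133
```

Call:
arm_command(
  deltas=[
    {"travel": [0, 0.02, 0], "yaw": 0, "grip": 0},
    {"travel": [0, 0.0, 0], "yaw": 0, "grip": 0},
  ],
)

```text
t: 13.85
ee_pos: [0.4964, 0.2344, 0.1122]
tool_rot: [-0.688, 0.688, -0.164, 0.164]
ft_force: [0.4, -0.3, -1.0]
width: 0.0131
```

Call:
arm_command(
  deltas=[
    {"travel": [0, 0.02, 0], "yaw": 0, "grip": 0},
    {"travel": [0, 0.02, 0], "yaw": 0, "grip": 0},
    {"travel": [0, 0.0, 0], "yaw": 0, "grip": 0},
  ],
)

```text
t: 14.15
ee_pos: [0.4964, 0.2344, 0.1112]
tool_rot: [-0.688, 0.688, -0.164, 0.164]
ft_force: [-0.0, 0.2, -2.2]
width: 0.0134
```

Call:
arm_command(
  deltas=[
    {"travel": [0, 0.02, 0], "yaw": 0, "grip": 0},
    {"travel": [0, 0.0, 0], "yaw": 0, "grip": 0},
  ],
)

```text
t: 14.35
ee_pos: [0.4964, 0.2344, 0.1107]
tool_rot: [-0.688, 0.688, -0.164, 0.164]
ft_force: [-0.1, -0.5, -1.9]
width: 0.0135
```

Call:
arm_command(
  deltas=[
    {"travel": [0, 0.02, 0], "yaw": 0, "grip": 0},
    {"travel": [0, 0.0, 0], "yaw": 0, "grip": 0},
  ],
)

```text
t: 14.55
ee_pos: [0.4964, 0.2345, 0.1102]
tool_rot: [-0.688, 0.688, -0.164, 0.164]
ft_force: [0.1, -0.4, -2.1]
width: 0.0131
```

Call:
arm_command(
  deltas=[
    {"travel": [0, 0.02, 0], "yaw": 0, "grip": 0},
    {"travel": [0, 0.0, 0], "yaw": 0, "grip": 0},
  ],
)

```text
t: 14.75
ee_pos: [0.4965, 0.2344, 0.1097]
tool_rot: [-0.688, 0.688, -0.164, 0.164]
ft_force: [-0.6, -0.6, -1.5]
width: 0.0134
```

Call:
arm_command(
  deltas=[
    {"travel": [0, 0.02, 0], "yaw": 0, "grip": 0},
    {"travel": [0, 0.0, 0], "yaw": 0, "grip": 0},
  ],
)

```text
t: 14.95
ee_pos: [0.4964, 0.2345, 0.1092]
tool_rot: [-0.688, 0.688, -0.164, 0.164]
ft_force: [0.0, 0.6, -0.7]
width: 0.0133
```

Call:
arm_command(
  deltas=[
    {"travel": [0, 0.02, 0], "yaw": 0, "grip": 0},
    {"travel": [0, 0.0, 0], "yaw": 0, "grip": 0},
  ],
)

```text
t: 15.15
ee_pos: [0.4964, 0.2345, 0.1088]
tool_rot: [-0.688, 0.688, -0.164, 0.164]
ft_force: [-0.8, -0.0, -1.5]
width: 0.0129
```

Call:
arm_command(
  deltas=[
    {"travel": [0, 0.02, 0], "yaw": 0, "grip": 0},
    {"travel": [0, 0.0, 0], "yaw": 0, "grip": 0},
  ],
)

```text
t: 15.35
ee_pos: [0.4966, 0.2345, 0.1085]
tool_rot: [0.688, -0.688, 0.164, -0.164]
ft_force: [-0.9, 0.2, 0.2]
width: 0.0131
```

Call:
arm_command(
  deltas=[
    {"travel": [0, 0.02, 0], "yaw": 0, "grip": 0},
    {"travel": [0, 0.0, 0], "yaw": 0, "grip": 0},
  ],
)

```text
t: 15.55
ee_pos: [0.4968, 0.2345, 0.1084]
tool_rot: [0.688, -0.688, 0.164, -0.165]
ft_force: [-0.6, -0.2, 4.5]
width: 0.0132
```

Contact: z stalls and the force rises to about 5 N. Holding here.

Call:
arm_command(
  deltas=[
    {"travel": [0, 0, 0], "yaw": 0, "grip": 0},
    {"travel": [0, 0, 0], "yaw": 0, "grip": 0},
    {"travel": [0, 0, 0], "yaw": 0, "grip": 0},
    {"travel": [0, 0, 0], "yaw": 0, "grip": 0},
  ],
)

```text
t: 15.95
ee_pos: [0.4968, 0.2345, 0.1083]
tool_rot: [0.688, -0.688, 0.164, -0.165]
ft_force: [-1.0, -0.4, 5.9]
width: 0.013
```

Call:
arm_command(
  deltas=[
    {"travel": [0, -0.004, 0], "yaw": 0, "grip": 0},
    {"travel": [0, 0, 0], "yaw": 0, "grip": 0},
    {"travel": [0, 0, 0], "yaw": 0, "grip": 0},
    {"travel": [0, 0, 0], "yaw": 0, "grip": 0},
    {"travel": [0, 0, 0], "yaw": 0, "grip": 0},
    {"travel": [0, 0, 0], "yaw": 0, "grip": 0},
  ],
)

```text
t: 16.55
ee_pos: [0.4968, 0.2345, 0.1083]
tool_rot: [0.688, -0.688, 0.164, -0.165]
ft_force: [0.1, 0.3, 5.0]
width: 0.0133
```

Call:
arm_command(
  deltas=[
    {"travel": [0, 0, 0], "yaw": 0, "grip": 0.23},
    {"travel": [0, 0, 0], "yaw": 0, "grip": 0.23},
    {"travel": [0, 0, 0], "yaw": 0, "grip": 0.23},
    {"travel": [0, 0, 0], "yaw": 0, "grip": 0.23},
  ],
)

```text
t: 16.95
ee_pos: [0.4963, 0.2344, 0.1076]
tool_rot: [-0.688, 0.688, -0.164, 0.164]
ft_force: [-0.2, -0.4, 0.2]
width: 0.0198
```

```bash
python3 - <<'E'
from h import *
im=cams.camera("side")[:,:,::-1]
s=ctrl.state();print(s["ee_pos"],s["ft_force"],s["width"])
cv2.imwrite("pics/f.png",cv2.resize(im[135:205,190:270],(640,560),interpolation=2))
E
```

```text
[0.49629674 0.23442921 0.1075925 ] [1.22295404 0.47743569 0.3461203 ] 0.01993243403802814
```

View pics/f.png

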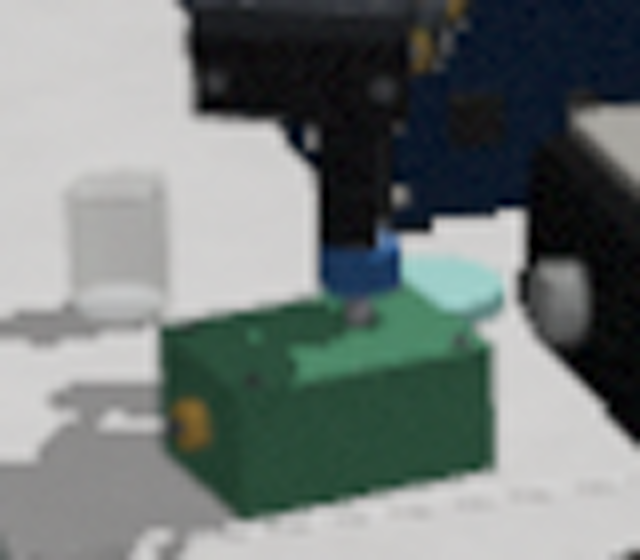

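The gauge stands in the bore (rod at crop (360,312)), with the collar about 13 mm above the top face. Now I'll push the collar down with the fingertips straddling the grip.

Call:
arm_command(
  deltas=[
    {"travel": [0, 0.06, 0], "yaw": 0, "grip": 0.23},
    {"travel": [0, 0.06, 0], "yaw": 0, "grip": 0.23},
    {"travel": [0, 0.04, 0], "yaw": 0, "grip": 0.23},
    {"travel": [0, 0.04, 0], "yaw": 0, "grip": 0.23},
    {"travel": [0, 0, 0], "yaw": 0, "grip": 0.23},
  ],
)

```text
t: 17.5
ee_pos: [0.4964, 0.2344, 0.1027]
tool_rot: [-0.688, 0.688, -0.164, 0.164]
ft_force: [-0.1, 0.2, -0.3]
width: 0.0202
```

Call:
arm_command(
  deltas=[
    {"travel": [0, 0.04, 0], "yaw": 0, "grip": 0.23},
    {"travel": [0, 0.04, 0], "yaw": 0, "grip": 0.23},
    {"travel": [0, 0.04, 0], "yaw": 0, "grip": 0.23},
    {"travel": [0, 0, 0], "yaw": 0, "grip": 0.23},
  ],
)

```text
t: 17.9
ee_pos: [0.4964, 0.2345, 0.0997]
tool_rot: [-0.688, 0.688, -0.164, 0.164]
ft_force: [-0.7, 0.6, 0.1]
width: 0.0202
```

Call:
arm_command(
  deltas=[
    {"travel": [0, 0.04, 0], "yaw": 0, "grip": 0.23},
    {"travel": [0, 0.04, 0], "yaw": 0, "grip": 0.23},
    {"travel": [0, 0.04, 0], "yaw": 0, "grip": 0.23},
    {"travel": [0, 0, 0], "yaw": 0, "grip": 0.23},
  ],
)

```text
t: 18.3
ee_pos: [0.4964, 0.2345, 0.0967]
tool_rot: [-0.688, 0.688, -0.164, 0.164]
ft_force: [0.3, -0.5, -0.8]
width: 0.0199
```

Call:
arm_command(
  deltas=[
    {"travel": [0, 0.04, 0], "yaw": 0, "grip": 0.23},
    {"travel": [0, 0.04, 0], "yaw": 0, "grip": 0.23},
    {"travel": [0, 0.04, 0], "yaw": 0, "grip": 0.23},
    {"travel": [0, 0, 0], "yaw": 0, "grip": 0.23},
  ],
)

```text
t: 18.7
ee_pos: [0.4964, 0.2345, 0.0937]
tool_rot: [-0.688, 0.688, -0.164, 0.164]
ft_force: [-0.4, 0.4, -0.1]
width: 0.0199
```

```bash
python3 - <<'E'
from h import *
im=cams.camera("side")[:,:,::-1]
s=ctrl.state();print(s["ee_pos"],s["ft_force"],s["width"])
cv2.imwrite("pics/g.png",cv2.resize(im[135:205,190:270],(640,560),interpolation=2))
E
```

```text
[0.49639029 0.23445431 0.09377947] [-0.06744898 -0.16136503  0.0584067 ] 0.020371078714683185
```

View pics/g.png

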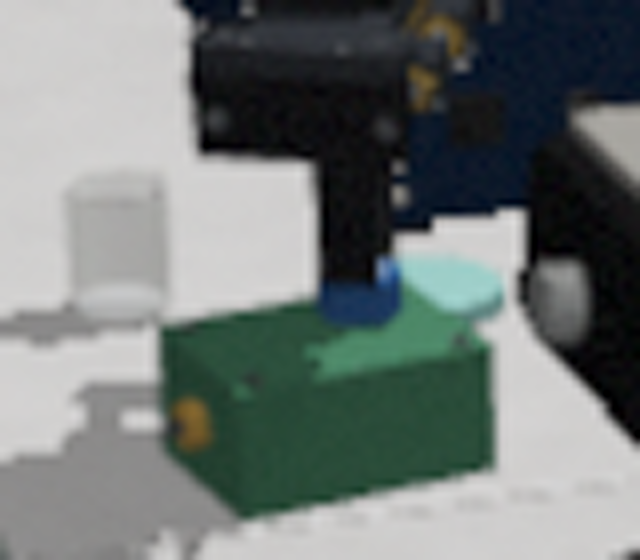

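The collar follows the fingertips and its rim is now at crop (360,320), close to the face. Fine steps with force checks from here.

Call:
arm_command(
  deltas=[
    {"travel": [0, 0.03, 0], "yaw": 0, "grip": 0.23},
    {"travel": [0, 0.02, 0], "yaw": 0, "grip": 0.23},
    {"travel": [0, 0, 0], "yaw": 0, "grip": 0.23},
  ],
)

```text
t: 19.05
ee_pos: [0.4964, 0.2345, 0.0926]
tool_rot: [-0.688, 0.688, -0.164, 0.164]
ft_force: [-1.4, 0.4, -0.2]
width: 0.02
```

Call:
arm_command(
  deltas=[
    {"travel": [0, 0.02, 0], "yaw": 0, "grip": 0.23},
    {"travel": [0, 0, 0], "yaw": 0, "grip": 0.23},
  ],
)

```text
t: 19.25
ee_pos: [0.4965, 0.2345, 0.0921]
tool_rot: [-0.688, 0.688, -0.164, 0.164]
ft_force: [0.5, 0.2, -0.0]
width: 0.0199
```

Call:
arm_command(
  deltas=[
    {"travel": [0, 0.02, 0], "yaw": 0, "grip": 0.23},
    {"travel": [0, 0, 0], "yaw": 0, "grip": 0.23},
  ],
)

```text
t: 19.45
ee_pos: [0.4965, 0.2345, 0.0916]
tool_rot: [0.688, -0.688, 0.164, -0.164]
ft_force: [0.5, 0.1, -0.4]
width: 0.0202
```

Call:
arm_command(
  deltas=[
    {"travel": [0, 0.01, 0], "yaw": 0, "grip": 0.23},
    {"travel": [0, 0, 0], "yaw": 0, "grip": 0.23},
  ],
)

```text
t: 19.65
ee_pos: [0.4965, 0.2345, 0.0915]
tool_rot: [0.688, -0.688, 0.164, -0.164]
ft_force: [-0.5, -0.6, 1.1]
width: 0.0202
```

Call:
arm_command(
  deltas=[
    {"travel": [0, 0.01, 0], "yaw": 0, "grip": 0.23},
    {"travel": [0, 0, 0], "yaw": 0, "grip": 0.23},
  ],
)

```text
t: 19.85
ee_pos: [0.4965, 0.2345, 0.0914]
tool_rot: [0.688, -0.688, 0.164, -0.164]
ft_force: [0.1, 0.5, 3.6]
width: 0.02
```

Call:
arm_command(
  deltas=[
    {"travel": [0, 0.01, 0], "yaw": 0, "grip": 0.23},
    {"travel": [0, 0, 0], "yaw": 0, "grip": 0.23},
  ],
)

```text
t: 20.05
ee_pos: [0.4965, 0.2345, 0.0914]
tool_rot: [0.688, -0.688, 0.164, -0.164]
ft_force: [-0.5, -0.5, 5.0]
width: 0.0202
```

Call:
arm_command(
  deltas=[
    {"travel": [0, 0, 0], "yaw": 0, "grip": 0.23},
    {"travel": [0, 0, 0], "yaw": 0, "grip": 0.23},
    {"travel": [0, 0, 0], "yaw": 0, "grip": 0.23},
    {"travel": [0, 0, 0], "yaw": 0, "grip": 0.23},
    {"travel": [0, 0, 0], "yaw": 0, "grip": 0.23},
    {"travel": [0, 0, 0], "yaw": 0, "grip": 0.23},
    {"travel": [0, 0, 0], "yaw": 0, "grip": 0.23},
    {"travel": [0, 0, 0], "yaw": 0, "grip": 0.23},
  ],
)

```text
t: 20.85
ee_pos: [0.4965, 0.2345, 0.0914]
tool_rot: [0.688, -0.688, 0.164, -0.164]
ft_force: [-0.7, -0.9, 5.8]
width: 0.0199
```

Call:
arm_command(
  deltas=[
    {"travel": [0, 0, 0], "yaw": 0, "grip": 0.23},
    {"travel": [0, 0, 0], "yaw": 0, "grip": 0.23},
    {"travel": [0, 0, 0], "yaw": 0, "grip": 0.23},
    {"travel": [0, 0, 0], "yaw": 0, "grip": 0.23},
    {"travel": [0, 0, 0], "yaw": 0, "grip": 0.23},
    {"travel": [0, 0, 0], "yaw": 0, "grip": 0.23},
  ],
)

```text
t: 21.45
ee_pos: [0.4965, 0.2345, 0.0914]
tool_rot: [0.688, -0.688, 0.164, -0.164]
ft_force: [-1.7, -0.1, 4.6]
width: 0.0203
```

Held for over a second at 5 N. Lifting off slightly, then opening and retreating upwards.

Call:
arm_command(
  deltas=[
    {"travel": [0, -0.04, 0], "yaw": 0, "grip": 0.23},
    {"travel": [0, -0.06, 0], "yaw": 0, "grip": 0.23},
    {"travel": [0, 0, 0], "yaw": 0, "grip": 0.5},
    {"travel": [0, 0, 0], "yaw": 0, "grip": 0.5},
    {"travel": [0, 0, 0], "yaw": 0, "grip": 0.5},
    {"travel": [0, -0.3, 0], "yaw": 0, "grip": 0.5},
    {"travel": [0, -0.5, 0], "yaw": 0, "grip": 0.5},
    {"travel": [0, -0.7, 0], "yaw": 0, "grip": 0.5},
  ],
)

```text
t: 22.25
ee_pos: [0.4961, 0.2344, 0.1315]
tool_rot: [-0.688, 0.688, -0.165, 0.164]
ft_force: [1.1, 0.2, 0.3]
width: 0.0428
```

Call:
arm_command(
  deltas=[
    {"travel": [0, -0.9, 0], "yaw": 0, "grip": 0.5},
    {"travel": [0, -0.9, 0], "yaw": 0, "grip": 0.5},
    {"travel": [0, -0.9, 0], "yaw": 0, "grip": 0.5},
    {"travel": [0, -0.9, 0], "yaw": 0, "grip": 0.5},
    {"travel": [0, 0, 0], "yaw": 0, "grip": 0.5},
    {"travel": [0, 0, 0], "yaw": 0, "grip": 0.5},
    {"travel": [0, 0, 0], "yaw": 0, "grip": 0.5},
  ],
)

```text
t: 22.95
ee_pos: [0.4957, 0.2343, 0.2203]
tool_rot: [-0.688, 0.688, -0.165, 0.164]
ft_force: [0.7, 0.4, 0.2]
width: 0.0436
```

```bash
python3 - <<'E'
from h import *
im=cams.camera("side")[:,:,::-1]
s=ctrl.state();print(s["t"],s["ee_pos"],s["ft_force"],s["width"])
cv2.imwrite("pics/h.png",cv2.resize(im[125:205,185:275],(675,600),interpolation=2))
cv2.imwrite("pics/hfull.png",im)
E
```

```text
23.0 [0.49565509 0.2342698  0.22000301] [ 0.19183703 -0.0972021   0.6477833 ] 0.04362877149252986
```

View pics/h.png

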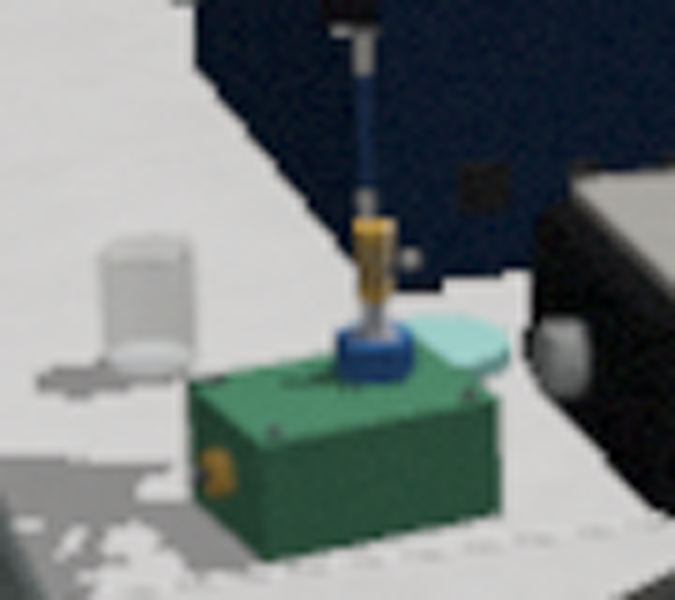

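View pics/hfull.png

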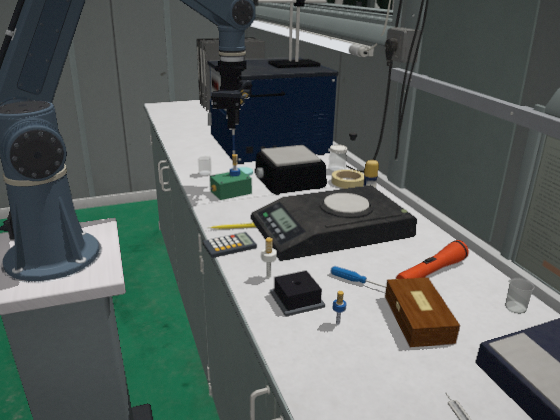

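The collar sits on the housing's top face (crop (375,355)), with the grip upright above it and bystanders unmoved. I need to work out what the thin vertical thing above the grip at crop (365,60–210) is.

```bash
python3 - <<'E'
from h import *
print(proj("side",[[.4957,.2343,.195],[.4965,.2345,.11],[.4965,.2345,.05]]))
im=cv2.imread("pics/hfull.png");o=cv2.imread("pics/side0.png")
cv2.imwrite("pics/i.png",np.hstack([cv2.resize(x[70:190,195:275],(400,600),interpolation=2) for x in(im,o)]))
# upright check of grip: brass centre columns per row
h=cv2.cvtColor(im,cv2.COLOR_BGR2HSV)[150:170,225:245]
k=(h[...,0]>10)&(h[...,0]<28)&(h[...,1]>110)&(h[...,2]>80)
for r in range(20):
    x=np.nonzero(k[r])[0]
    if len(x):print(150+r,225+x.mean(),len(x))
print(proj("side",[[.4965,.2345,z] for z in(.11,.08,.066)]))
E
```

```text
[[233.5504757  126.18764093]
 [234.39642991 154.824333  ]
 [234.80995592 174.25464115]]
154 233.66666666666666 3
155 233.5 4
156 234.0 3
157 234.0 3
158 234.0 2
160 233.5 2
161 234.0 1
162 234.0 3
163 234.0 3
164 234.5 2
[[234.39642991 154.824333  ]
 [234.60350689 164.62228519]
 [234.6999346  169.13785854]]
```

View pics/i.png

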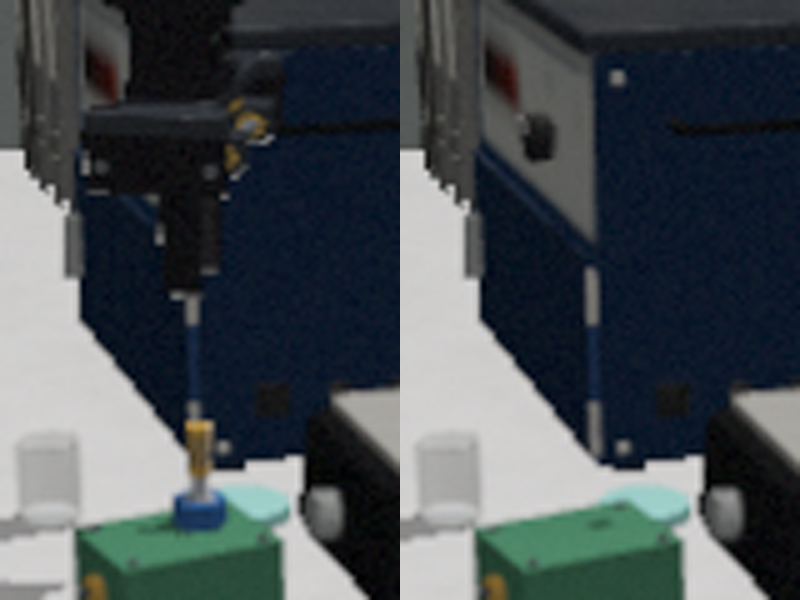

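The thin vertical thing is the blue cabinet's corner edge, which is also in the first picture. The grip top is at row 154, where a bottomed gauge should be, and it is upright. The jaws are clear, so I'm handing in.

```bash
python3 -c "
from cell import ctrl
print(ctrl.job_done(), ctrl.state()['t'])"
```

```text
the job is handed in; nothing more can be done
the job is handed in; nothing more can be done
```

The gauge is standing in the housing's bore with its blue collar flat on the top face. I handed the job in shortly after 23 s of the 67 s; no verdict is reported.

- **Bottoming out:** I lifted the gauge from the black stand, carried it round in front of the balance's shield and lowered it until it stopped, about 31.6 mm deep. I held it there for about 1 s at 4.5–6 N measured. Adding the gauge's own weight, the floor of the bore felt about 6–7.5 N, a little over the 5 N asked.
- **Collar:** After releasing the grip I pushed the collar down with the fingertips. It stopped with its top at about 66 mm, as it should for a 16 mm collar on a 50 mm housing. I held it at 4.6–5.8 N for about 1.4 s.
- **Last checks:** The final side picture shows the gauge upright with its top at the expected height, and the collar on the face. The jaws were about 85 mm clear above it, and the other things looked unmoved.
- **Limits of the checks:** No check failed, but my estimates of the bore's position differed by up to about 2.5 mm. The rod still went in with no noticeable side force. I checked the final state only in the side view, because the arm blocked the top camera when I last used it, just above the bore.

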